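# Raise the ratchet tray lift four clicks and lock it

### The job

Raise the tray lift, which stands at its bottom stop with a stack of trays on its table, slowly by exactly four clicks of its ratchet, counting them by feel, and let it down onto the pawl without jerking or pressing the ratchet hard, so that the fourth tooth rests on the pawl; then let go of it. Then swing the red lock lever all the way round to its stop, with its finger under the pawl's tail, and let go. Keep the tray stack on the table and leave the tally counter, the marker and the bowl where they are.

Things in the scene. Friction and masses are not known exactly. Their poses are not given: they have to be found in the camera images.
- lift_stand: The ratchet lift's fixed frame: grey foot plate 190 x 120 x 12 mm, screwed down, with an upright aluminium guide 112 mm high. Origin on the worktop on the column's axis; the foot reaches from -90 to +100 mm in x, +-60 mm in y. +x points from the column to the tray table (roughly away from the robot), -x to the pawl and lock lever, z up.
- lift_column: Sliding steel column with white tray table and black knob, about 0.45 kg unloaded. It moves only straight up, 0 to 90 mm, with about 1 N friction, and sinks if let go between teeth. Origin on its axis at table-top height: 121 mm above the worktop at the bottom stop, where it starts. The table, 100 x 140 mm with a 5 mm rim, is centred 87 mm along its +x; axes as the stand's.
- strip_clamp (a point): Point on the column's front face, 12 mm along -x and 10 mm below the column's origin. Below it a brass strip with five teeth 10 mm apart is clamped to the face, each time at another height that is not measured: the first tooth comes to sit on the pawl at 10 to 46 mm of rise, each next one 10 mm higher. Once clicked, a tooth cannot be lowered past the pawl.
- pawl_seat (a point): Fixed point of the stand, on top of the sprung pawl's nose, 15 mm in front of the axis, 107 mm above the worktop. In the last 6 mm before a click the pull to raise the column grows by 6 to 14 N, then drops back to bare weight and friction: the click, 0 to 3 mm above where that tooth then sits on the pawl. Move it slowly (20 to 30 mm/s is safe): a jerk or push of over 60 N spoils the pawl.
- knob_grip (a point): Point on the axis of the upright black knob that lifts the column: 27 mm diameter, straight from 10 to 48 mm above the column's origin; this point is 30 mm above that origin, 18 mm below the knob's top. Grip it from above; there is most room for the fingers along the stand's y (the tray stack begins about 50 mm away along +x).
- lock_peg (a point): Point on the axis of the upright red peg on the end of the lock lever: 14 mm diameter, 38 mm tall; this point is 10 mm below the peg's top, 111 mm above the worktop. The lever turns level about a vertical axis at x = -62 mm, y = -36 mm of the stand's frame; the peg is 56 mm from that axis.
- lock_lever (a joint): Turn of the red lock lever in rad. 0 = open, the peg lies from its axis along the stand's -x; grows anticlockwise seen from above to 1.57 = locked, at its stop, the peg along the stand's -y and the finger under the pawl's tail. Starts at 0 to 0.2, stays where it is left, needs about 1 N at the peg. Locked, the ratchet cannot click.
- tray_load: Stack of thin brown moulded trays 70 x 120 x 28 mm lying loose on the lift's table, long side along the stand's y. Origin at the centre of its underside, at the start about 87 mm along the stand's x from the column's axis.
- tally: Bystander: round chrome hand tally counter 52 x 50 x 23 mm on the worktop. Origin under its centre.
- black_marker: Bystander: black marker pen 136 mm long, 16 mm thick, lying on the worktop along its own y. Origin under its middle. Behind and to the right of it stands a rack with trays stacked up to 0.38 m high.
- white_bowl: Bystander: small white bowl 69 mm across, 29 mm high, on the worktop. Origin under its centre.

How it is judged:
By the outcome, as a careful person would: the job done as asked, in the order asked, and still so for the second after the job is handed in, with the robot touching nothing.
It also fails if it takes over 72 s, if anything falls off the work surface, if the arm or the gripper's body presses on something with over 40 N, if the wrist force passes 120 N, or if a joint passes its speed limit or range.

### The arm

A 7-joint arm with a two-finger parallel gripper is mounted at the origin on a cart in front of the work surface, level with it; the furniture and walls round the work are solid. World frame = base frame: x ahead of the robot, y to its left, z up, the work surface at z = 0. Lengths are in m, angles in rad, forces in N, time in s.
With the tool pointing down it reaches from about 0.425 to 0.925 m from the base axis. Payload 6.8 kg.
Tool frame: the origin (TCP) lies at the very end of the fingers, on their centre line; the grasp point (between the pads) lies 19 mm behind it; z points along the fingers, y is the line along which they close (so a half turn about z gives the same grasp; the last joint's range is limited). The gripper opens to 85 mm and grips with 20 to 120 N. Pads are 22 mm wide; open, the fingers measure 114 mm over their backs; the gripper's body (76 mm by 85 mm) begins 54 mm behind the grasp point. The pads swing forward as they close: fully open they stand 13 mm farther back than shut.
Start: joints at [-1.421, 0.477, 0.022, 1.555, -0.011, 1.109, -0.083], TCP at [0.172, 0.653, 0.196] pointing down, gripper open.
Joint ranges: [-2.96, 2.96], [-0.34, 2.1], [-1.41, 1.46], [0.24, 2.44], [-1.37, 4.51], [0.17, 1.92], [-2.96, 2.96]. Speed limits (rad/s): [2.39, 2.39, 3.14, 3.14, 3.14, 3.14, 3.14].

### API

Orientations are given as a rotation vector (axis times angle).
In Python, from bench import r gives the robot as it stands.
- The arm moves only by the shell command python3 -m jog 'ROWS' [FORCE]. ROWS is JSON, a list of rows, each an object of numbers: "fingers": the finger opening in m, from 0 to 0.0854; "x", "y", "z": the shift along the tool's x, y, z in m; "rx", "ry", "rz": the turn, a rotation vector about the tool's x, y, z in degrees. In form: [{"fingers": .., "x": .., "y": .., "z": .., "rx": .., "ry": .., "rz": ..}, ...]. A call has 1 to 8 rows; each row shifts and turns the commanded pose from where the row before left it, along the tool's axes as they then stand; what a row does not reach is not made up. A row lasts 1/8 s, in which the tool goes at most 62.5 mm and 10.7 degrees, less where a joint would pass 70% of its speed; a pose out of reach is approached as far as the arm can. A call is refused whole if a number of a shift passes 0.0625 or a number of a turn 10.7, either way. A call with a gripper value outside its range is refused whole. The fingers move at their own pace and stop on an object; FORCE is the grip in N (left out, the last holds). Time passes only in rows, so rows that do not move let the fingers close. It gives the time, the measured TCP pose, the force, the opening and the grip force at its end, in the units of the state.
- r.get_obs(): the state, without advancing time (a new reading comes with each control period).
- r.grab_frame(name): name is "scene" or "top"; returns (picture, depth): 480x640x3 uint8, red, green, blue; 480x640 float32, m along the optical axis (not along the pixel's ray), 0 where there is no reading.
- r.get_calibration(name): a dict with "mtx" (3x3 intrinsics, pixels), "extrinsics" (4x4, takes a point from camera to world coordinates). Camera axes: x right, y down, z forward; pixel columns grow to the right and rows downward; lengths in m; the calibration is good to about 2 mm. A picture is of the moment at which its call begins. get_calibration takes no time and is no camera call.
- r.hand_in(): hands the job in; it is judged then, once.
Trained networks look in the newest picture that a camera, given by its name, has taken for a name from the list of things; names that differ only in an ending like _2 or _b are one class to them, and where a whole thing is asked for, a point or a joint stands for the part that bears it (a point fixed in the world has none). Each returns a list of dicts, best first, with "score" (0 to 1); they miss things now and then, are a little off and sometimes report something else, mostly with a low value. They report only what shows in the picture. A call takes as long as a camera call.
- r.search_frame(target, camera): "xyz" ([x, y, z] in m, in world coordinates, good to about 4 mm: the middle of the surface that is visible of it).
- r.landmark_of(target, camera): "xyz" ([x, y, z] in m, in world coordinates, good to about 4 mm: a listed point, or the origin of a listed thing).
The state is a dict: "clock": time; "joints": joint angles; "qvel": joint speeds; "tau": joint torques, N m; "tcp_pos": TCP position; "orientation": TCP orientation; "contact_force": force on the tool from outside, world axes, zero at the start; "moment": the same for the moment, N m; "grip_width": finger opening in m; "gripper_force": force on a finger pad.
Only numpy, scipy, OpenCV 4.12 (cv2) and the standard library are available. Lean on these libraries where they do the work, as an engineer would, in place of code of your own. Each camera call takes 0.05 s, during which the arm holds its last target. There are 200 camera calls.

## Working session

There is one attempt and no reset: what is moved stays moved. The work goes in short steps, Python scripts to look and compute and a shell command to move; the robot and the scene stay as the last step left them, time stands still between calls to the robot, and variables do not carry over. Pictures are saved under pics/ and viewed, at most 10 in all, crops included, and the job is handed in when it is done.

```bash
mkdir -p pics; ls; python3 - <<'E'
from bench import r
import cv2,numpy as np
o=r.get_obs(); print(o['clock'],o['tcp_pos'],o['orientation'],o['contact_force'])
for c in ('scene','top'):
    p,d=r.grab_frame(c); cv2.imwrite(f'pics/{c}0.png',p[:,:,::-1])
    for n in ('lift_stand','lift_column','knob_grip','lock_peg','pawl_seat','strip_clamp','tray_load','tally','black_marker','white_bowl'):
        l=r.landmark_of(n,c); print(c,n,[(np.round(q['xyz'],3).tolist(),round(q['score'],2)) for q in l[:2]])
E
```

```text
pics
0.0 [0.1719395  0.65205845 0.19532179] [-4.03766879e-01 -3.11543650e+00  2.85893027e-03] [ 0.68762692 -0.31422806  0.06439182]
scene lift_stand [([0.601, 0.212, -0.002], 0.85)]
scene lift_column [([0.603, 0.209, 0.118], 0.72)]
scene knob_grip [([0.605, 0.208, 0.154], 0.95)]
scene lock_peg [([0.502, 0.14, 0.11], 0.67), ([0.589, 0.204, 0.11], 0.58)]
scene pawl_seat [([0.586, 0.2, 0.108], 0.85)]
scene strip_clamp [([0.59, 0.202, 0.111], 0.93)]
scene tray_load [([0.503, 0.138, 0.113], 0.72), ([0.687, 0.235, 0.119], 0.63)]
scene tally [([0.394, 0.15, 0.0], 0.98)]
scene black_marker [([0.678, 0.1, -0.0], 0.82), ([0.609, 0.514, 0.006], 0.71)]
scene white_bowl [([0.607, 0.512, 0.001], 0.63)]
top lift_stand [([0.602, 0.21, -0.001], 0.74), ([0.602, 0.209, 0.118], 0.74)]
top lift_column [([0.603, 0.208, 0.121], 0.9)]
top knob_grip []
top lock_peg [([0.502, 0.135, 0.111], 0.76)]
top pawl_seat [([0.584, 0.202, 0.108], 0.82)]
top strip_clamp [([0.594, 0.207, 0.11], 0.56), ([0.585, 0.202, 0.11], 0.34)]
top tray_load [([0.684, 0.238, 0.123], 0.67)]
top tally [([0.395, 0.15, 0.001], 0.6)]
top black_marker [([0.679, 0.101, -0.001], 0.85)]
top white_bowl [([0.612, 0.512, 0.0], 0.72), ([0.504, 0.134, 0.109], 0.4)]
```

View pics/scene0.png

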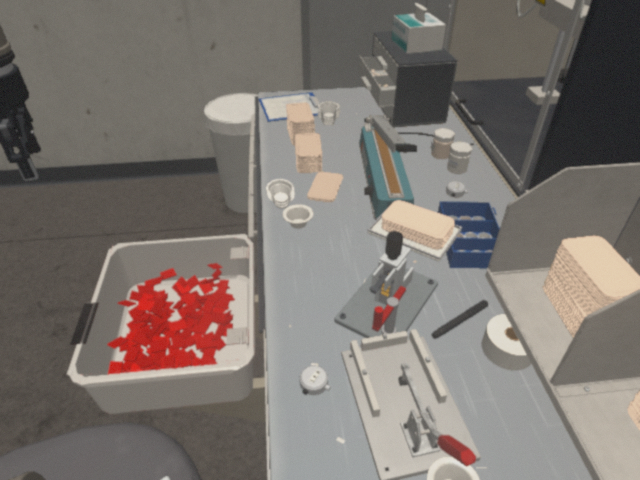

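View pics/top0.png

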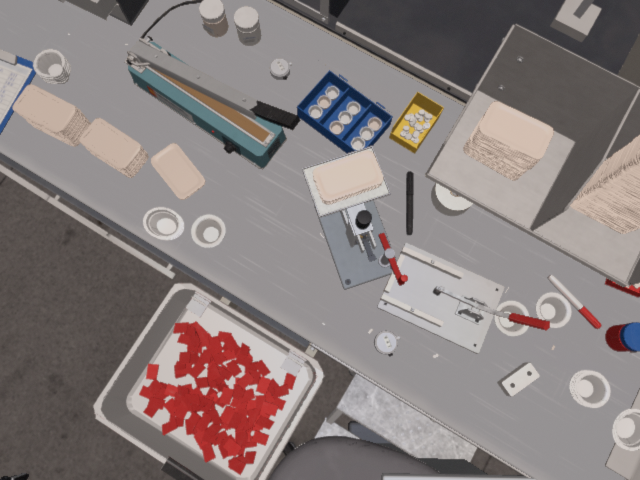

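```bash
cat > h.py <<'E'
from bench import r
import cv2,numpy as np
def cloud(c):
    p,d=r.grab_frame(c); k=r.get_calibration(c); K=k['mtx']; T=np.array(k['extrinsics'])
    v,u=np.mgrid[:480,:640]; P=np.stack([(u-K[0][2])/K[0][0]*d,(v-K[1][2])/K[1][1]*d,d],-1)@T[:3,:3].T+T[:3,3]
    P[d==0]=np.nan
    return p,P
E
python3 - <<'E'
from h import *
for c in('top','scene'):
    p,P=cloud(c); hsv=cv2.cvtColor(p,cv2.COLOR_RGB2HSV); x,y,z=P[...,0],P[...,1],P[...,2]
    near=np.hypot(x-.6,y-.2)<.25
    m=near&(z>.135)&(z<.156)&(np.hypot(x-.69,y-.235)<.09); q=P[m]
    if len(q)>20: print(c,'tray',cv2.minAreaRect(q[:,:2].astype(np.float32)*1000),np.median(q[:,2]),len(q))
    m=near&(z>.005)&(z<.016); q=P[m]
    if len(q)>20: print(c,'foot',cv2.minAreaRect(q[:,:2].astype(np.float32)*1000),len(q))
    m=near&(np.hypot(x-.603,y-.209)<.025)&(z>.16)&(z<.175); q=P[m]; print(c,'knobtop',len(q),np.round([(q[:,i].min()+q[:,i].max())/2 for i in range(3)],4) if len(q) else '')
    m=near&(np.hypot(x-.503,y-.137)<.02)&(z>.116)&(z<.126); q=P[m]; print(c,'pegtop',len(q),np.round([(q[:,i].min()+q[:,i].max())/2 for i in range(3)],4) if len(q) else '')
    m=near&((hsv[...,0]<8)|(hsv[...,0]>172))&(hsv[...,1]>150)&(z>.05)&(z<.13); q=P[m]; print('red',len(q))
    if len(q): print(cv2.minAreaRect(q[:,:2].astype(np.float32)*1000))
    print(np.array(r.get_calibration(c)['extrinsics'])[:3,3])
E
```

```text
top tray ((663.0402221679688, 227.96328735351562), (118.65259552001953, 119.15220642089844), 21.21880340576172) 0.14755735127745107 2377
top foot ((597.832275390625, 201.73550415039062), (492.2864990234375, 440.265625), 31.549367904663086) 8187
top knobtop 200 [0.6023 0.2097 0.166 ]
top pegtop 51 [0.5041 0.1346 0.1212]
red 244
((545.846435546875, 151.10223388671875), (102.39495849609375, 11.558817863464355), 20.63062858581543)
[0.35269554 0.28674906 1.0227119 ]
scene tray ((661.9016723632812, 227.16506958007812), (121.34427642822266, 119.90360260009766), 21.416561126708984) 0.14791230477386264 1941
scene foot ((592.2135009765625, 138.78265380859375), (383.3117370605469, 408.9991760253906), 63.228755950927734) 9715
scene knobtop 196 [0.6016 0.2088 0.1658]
scene pegtop 76 [0.5033 0.1336 0.1209]
red 183
((546.1856689453125, 149.71734619140625), (102.68354797363281, 10.888381958007812), 22.341012954711914)
[ 0.15162767 -0.20285837  0.67018186]
```

The scene view shows the black knob at about (395,242), the red peg near (390,303) and the tray stack on the table at (418,225). In the top view the knob is at (363,218) and the lever runs (382,237)–(404,282), almost fully open. Stand yaw is about 20°, column axis about (0.602, 0.209).

```bash
python3 -m jog '[{"fingers":0.085,"z":-0.03,"rz":-8.7},{"z":-0.03,"rz":-8.7},{"z":-0.03,"rz":-8.7},{"z":-0.03,"rz":-8.7},{"x":-0.025,"y":-0.056},{"x":-0.025,"y":-0.056},{"x":-0.025,"y":-0.056},{"x":-0.025,"y":-0.056}]'
python3 -m jog '[{"x":-0.025,"y":-0.056},{"x":-0.025,"y":-0.056},{"x":-0.025,"y":-0.056},{"x":-0.025,"y":-0.056},{},{}]'
cat > rem.py <<'E'
# remaining move in tool axes to a world TCP target, and yaw error to tool-y heading
import sys,numpy as np
from scipy.spatial.transform import Rotation as Ro
from bench import r
o=r.get_obs(); R=Ro.from_rotvec(o['orientation']).as_matrix()
t=np.array([float(a) for a in sys.argv[1:4]])
print('tcp',np.round(o['tcp_pos'],4),'tool move mm',np.round(R.T@(t-o['tcp_pos'])*1e3,1),'y heading',np.degrees(np.arctan2(R[1,1],R[0,1])).round(1),'tilt',R[:,2].round(3),'F',np.round(o['contact_force'],1),'t',o['clock'],o['grip_width'])
E
python3 rem.py 0.602 0.209 0.23; python3 - <<'E'
from bench import r
print(r.get_obs()['joints'])
E
```

```text
tcp [0.1721 0.6527 0.1963] tool move mm [-528.8 -319.5  -33.7] y heading 75.2 tilt [ 0.  0. -1.] F [0.4 0.3 0.5] t 1.2 0.08570752178303512
[-1.42112857  0.47698306  0.02241231  1.55537792 -0.01149246  1.10932383
 -0.08308124]validation failed for argument at $[0]...
validation failed for argument at $[0]...
```

Every row probably needs all seven keys, so I'll write them in full.

```bash
python3 -m jog '[{"fingers":0.085,"x":0,"y":0,"z":-0.03,"rx":0,"ry":0,"rz":-8.7},{"fingers":0.085,"x":0,"y":0,"z":-0.03,"rx":0,"ry":0,"rz":-8.7},{"fingers":0.085,"x":0,"y":0,"z":-0.03,"rx":0,"ry":0,"rz":-8.7},{"fingers":0.085,"x":0,"y":0,"z":-0.03,"rx":0,"ry":0,"rz":-8.7},{"fingers":0.085,"x":-0.025,"y":-0.056,"z":0,"rx":0,"ry":0,"rz":0},{"fingers":0.085,"x":-0.025,"y":-0.056,"z":0,"rx":0,"ry":0,"rz":0},{"fingers":0.085,"x":-0.025,"y":-0.056,"z":0,"rx":0,"ry":0,"rz":0},{"fingers":0.085,"x":-0.025,"y":-0.056,"z":0,"rx":0,"ry":0,"rz":0}]'
python3 rem.py 0.602 0.209 0.23
```

```text
clock: 2.2
tcp_pos: [0.3441, 0.4749, 0.3165]
orientation: [-0.546, 3.093, 0.001]
contact_force: [0.9, 1.2, -0.7]
grip_width: 0.0852
gripper_force: 0.0
tcp [0.3441 0.4749 0.3165] tool move mm [-151.2 -338.2   86.5] y heading 110.0 tilt [ 0.  0. -1.] F [ 0.9  1.2 -0.7] t 2.2 0.0852316937779013
```

```bash
python3 -m jog '[{"fingers":0.085,"x":-0.025,"y":-0.056,"z":0,"rx":0,"ry":0,"rz":0},{"fingers":0.085,"x":-0.025,"y":-0.056,"z":0,"rx":0,"ry":0,"rz":0},{"fingers":0.085,"x":-0.025,"y":-0.056,"z":0,"rx":0,"ry":0,"rz":0},{"fingers":0.085,"x":-0.025,"y":-0.056,"z":0.0,"rx":0,"ry":0,"rz":0},{"fingers":0.085,"x":-0.025,"y":-0.056,"z":0.02,"rx":0,"ry":0,"rz":0},{"fingers":0.085,"x":-0.02,"y":-0.04,"z":0.03,"rx":0,"ry":0,"rz":0},{"fingers":0.085,"x":0,"y":0,"z":0.03,"rx":0,"ry":0,"rz":0},{"fingers":0.085,"x":0,"y":0,"z":0,"rx":0,"ry":0,"rz":0}]'
python3 rem.py 0.602 0.209 0.133
python3 - <<'E'
from h import *
p,P=cloud('scene'); cv2.imwrite('pics/s1.png',cv2.resize(p[180:380,300:500,::-1],(600,600)))
E
```

```text
clock: 3.2
tcp_pos: [0.5858, 0.226, 0.2345]
orientation: [0.544, -3.089, 0.002]
contact_force: [0.1, 0.5, 0.0]
grip_width: 0.0849
gripper_force: 0.0
tcp [0.5858 0.226  0.2345] tool move mm [ -9.9 -21.4 101.5] y heading 110.0 tilt [-0.005 -0.002 -1.   ] F [0.1 0.5 0. ] t 3.2 0.08485780237053271
```

View pics/s1.png

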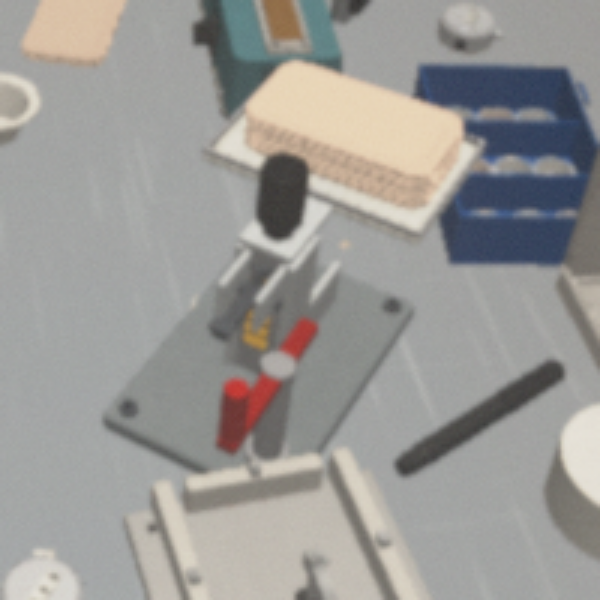

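The crop shows knob, tray, lever and pawl clear of each other, but not my gripper, so the picture may be older than the move. I'll re-check it as I go down in stages.

```bash
python3 -m jog '[{"fingers":0.085,"x":-0.01,"y":-0.0215,"z":0.0,"rx":0,"ry":0,"rz":0},{"fingers":0.085,"x":0,"y":0,"z":0.02,"rx":0,"ry":0,"rz":0},{"fingers":0.085,"x":0,"y":0,"z":0.02,"rx":0,"ry":0,"rz":0},{"fingers":0.085,"x":0,"y":0,"z":0,"rx":0,"ry":0,"rz":0},{"fingers":0.085,"x":0,"y":0,"z":0,"rx":0,"ry":0,"rz":0}]'
python3 rem.py 0.602 0.209 0.133
python3 - <<'E'
from h import *
p,P=cloud('scene'); cv2.imwrite('pics/s2.png',p[:,:,::-1])
E
```

```text
clock: 3.88
tcp_pos: [0.6047, 0.2111, 0.1988]
orientation: [-0.547, 3.091, 0.001]
contact_force: [-0.0, -0.0, -0.1]
grip_width: 0.0848
gripper_force: 0.0
tcp [0.6047 0.2111 0.1988] tool move mm [ 3.5 -1.1 65.8] y heading 110.1 tilt [ 0.002  0.001 -1.   ] F [-0.  -0.  -0.1] t 3.875 0.08480116598327493
```

View pics/s2.png

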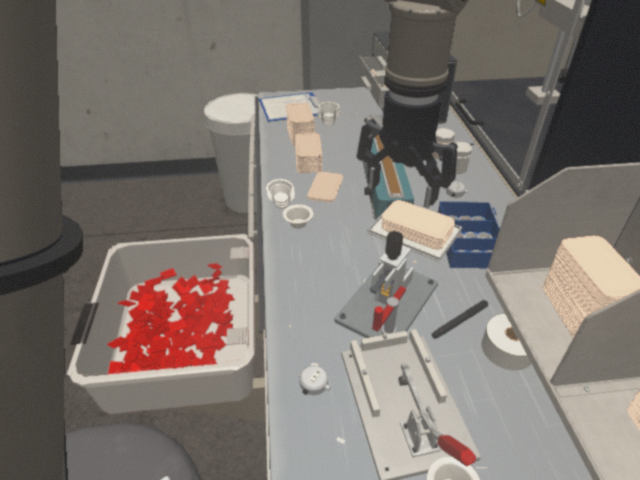

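The gripper shows at about (405,170) with fingertips at (370,197) and (437,197), and the knob top at (395,236). I'll check that numerically against the measured TCP before descending.

```bash
python3 - <<'E'
from h import *
k=r.get_calibration('scene'); T=np.array(k['extrinsics']); K=np.array(k['mtx'])
def pr(w):
    c=T[:3,:3].T@(np.array(w)-T[:3,3]); q=K@c; return (q[:2]/q[2]).round(0)
o=r.get_obs()['tcp_pos']; print('tcp',pr(o),'knobtop',pr([.602,.209,.169]))
p,P=cloud('scene')
for (u,v) in ((370,190),(437,192),(372,185),(436,185)): print(u,v,P[v,u].round(3))
x,y,z=P[...,0],P[...,1],P[...,2]
g=(p.max(-1)<70)&(z>.175)&(z<.25)&(np.hypot(x-.604,y-.21)<.09)
q=P[g]; print(len(q),q.min(0).round(3),q.max(0).round(3),np.median(q,0).round(3))
E
```

```text
tcp [397. 220.] knobtop [395. 235.]
370 190 [0.782 0.467 0.043]
437 192 [0.625 0.159 0.273]
372 185 [0.58  0.248 0.255]
436 185 [0.615 0.155 0.292]
1 [0.593 0.253 0.25 ] [0.593 0.253 0.25 ] [0.593 0.253 0.25 ]
```

```bash
python3 - <<'E'
from h import *
print(r.get_obs()['tcp_pos'])
for c in('scene','top'):
    p,P=cloud(c)
    x,y,z=P[...,0],P[...,1],P[...,2]
    g=(z>.175)&(z<.33)&(np.hypot(x-.604,y-.21)<.1)
    for a in np.arange(.175,.33,.015):
        m=g&(z>=a)&(z<a+.015); q=P[m]
        if len(q): print(c,a.round(3),len(q),q.min(0).round(3),q.max(0).round(3))
    cv2.imwrite(f'pics/{c}3.png',cv2.resize(p[100:260,310:470,::-1],(560,560)) if c=='scene' else p[:,:,::-1])
E
```

```text
[0.60475832 0.21079004 0.19862769]
scene 0.235 16 [0.579 0.162 0.247] [0.622 0.254 0.25 ]
scene 0.25 179 [0.577 0.156 0.25 ] [0.629 0.262 0.265]
scene 0.265 226 [0.578 0.155 0.265] [0.631 0.261 0.28 ]
scene 0.28 217 [0.57  0.139 0.28 ] [0.628 0.275 0.295]
scene 0.295 655 [0.568 0.137 0.295] [0.642 0.276 0.31 ]
scene 0.31 768 [0.569 0.138 0.31 ] [0.642 0.275 0.325]
scene 0.325 211 [0.569 0.14  0.325] [0.64  0.273 0.33 ]
top 0.235 5 [0.579 0.167 0.247] [0.614 0.254 0.25 ]
top 0.25 41 [0.577 0.157 0.25 ] [0.616 0.262 0.265]
top 0.265 34 [0.577 0.161 0.265] [0.612 0.261 0.28 ]
top 0.28 40 [0.569 0.163 0.28 ] [0.611 0.272 0.295]
top 0.295 160 [0.568 0.172 0.295] [0.6   0.283 0.31 ]
top 0.31 166 [0.568 0.169 0.31 ] [0.607 0.282 0.325]
top 0.325 49 [0.569 0.218 0.325] [0.591 0.281 0.33 ]
```

View pics/scene3.png

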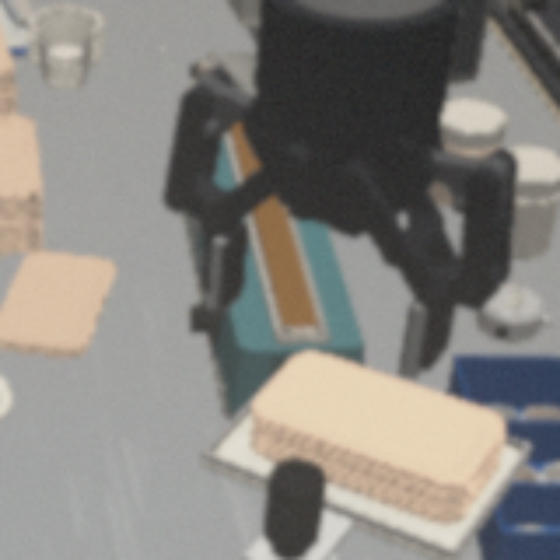

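The crop shows the open fingers straddling, from above, the area behind the knob. Their tips are at (205,320) and (420,365), and depth puts them at z≈0.247, higher than the reported TCP suggests. Lateral alignment is good. I'll descend in part and compare again.

```bash
python3 -m jog '[{"fingers":0.085,"x":0.0035,"y":-0.001,"z":0.015,"rx":0,"ry":0,"rz":0},{"fingers":0.085,"x":0,"y":0,"z":0.015,"rx":0,"ry":0,"rz":0},{"fingers":0.085,"x":0,"y":0,"z":0.01,"rx":0,"ry":0,"rz":0},{"fingers":0.085,"x":0,"y":0,"z":0,"rx":0,"ry":0,"rz":0},{"fingers":0.085,"x":0,"y":0,"z":0,"rx":0,"ry":0,"rz":0}]'
python3 rem.py 0.602 0.209 0.133
python3 - <<'E'
from h import *
k=r.get_calibration('scene'); T=np.array(k['extrinsics']); K=np.array(k['mtx'])
c=T[:3,:3].T@(np.array([.172,.652,.196])-T[:3,3]); q=K@c; print('start tcp px',(q[:2]/q[2]).round(0))
for c in('scene','top'):
    p,P=cloud(c)
    x,y,z=P[...,0],P[...,1],P[...,2]
    g=(z>.13)&(z<.3)&(np.hypot(x-.604,y-.21)<.09)&(p.max(-1)<100)&(np.hypot(x-.602,y-.209)>.022)
    for a in np.arange(.13,.3,.015):
        m=g&(z>=a)&(z<a+.015); q=P[m]
        if len(q): print(c,a.round(3),len(q),q.min(0).round(3),q.max(0).round(3))
    if c=='scene': cv2.imwrite('pics/s4.png',cv2.resize(p[140:300,310:470,::-1],(560,560)))
E
```

```text
clock: 4.7
tcp_pos: [0.6013, 0.2081, 0.1571]
orientation: [-0.546, 3.093, 0.0]
contact_force: [0.3, 0.4, 0.3]
grip_width: 0.085
gripper_force: 0.0
tcp [0.6013 0.2081 0.1571] tool move mm [-0.9  0.6 24.1] y heading 110.0 tilt [ 0.  0. -1.] F [0.3 0.4 0.3] t 4.7 0.08504688866727654
start tcp px [ 44. 188.]
scene 0.205 84 [0.574 0.153 0.207] [0.623 0.256 0.22 ]
scene 0.22 159 [0.574 0.153 0.22 ] [0.624 0.257 0.235]
scene 0.235 142 [0.572 0.147 0.235] [0.624 0.267 0.25 ]
scene 0.25 490 [0.564 0.135 0.25 ] [0.638 0.272 0.265]
scene 0.265 533 [0.564 0.136 0.265] [0.637 0.272 0.28 ]
scene 0.28 504 [0.566 0.137 0.28 ] [0.637 0.269 0.295]
scene 0.295 254 [0.567 0.138 0.295] [0.635 0.268 0.3  ]
top 0.205 20 [0.575 0.159 0.21 ] [0.61  0.256 0.22 ]
top 0.22 23 [0.574 0.16  0.22 ] [0.607 0.259 0.233]
top 0.235 12 [0.571 0.164 0.236] [0.606 0.259 0.249]
top 0.25 112 [0.565 0.243 0.25 ] [0.589 0.28  0.265]
top 0.265 139 [0.565 0.222 0.265] [0.603 0.28  0.28 ]
top 0.28 104 [0.567 0.22  0.28 ] [0.592 0.277 0.295]
top 0.295 37 [0.566 0.231 0.295] [0.587 0.276 0.3  ]
```

View pics/s4.png

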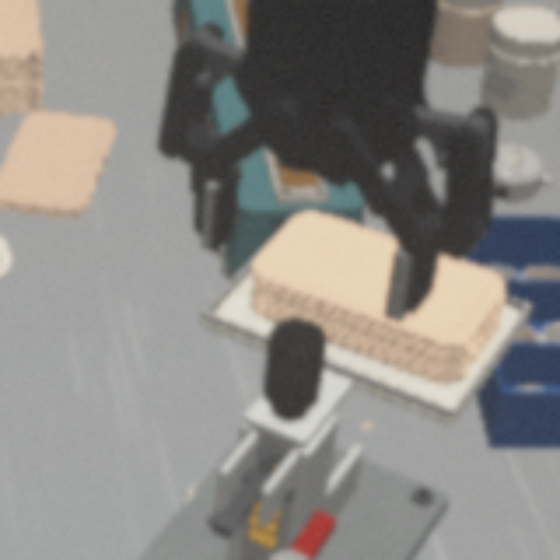

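The fingers are clearly still above the knob: tips at crop (215,245) and (400,315), knob top at (297,325). Both cameras put the open tips at z≈0.207, 50 mm above the reported TCP. I trust the cameras for height, so I'll keep going down while watching force.

```bash
python3 -m jog '[{"fingers":0.085,"x":-0.0005,"y":0.0005,"z":0.01,"rx":0,"ry":0,"rz":0},{"fingers":0.085,"x":0,"y":0,"z":0.01,"rx":0,"ry":0,"rz":0},{"fingers":0.085,"x":0,"y":0,"z":0.005,"rx":0,"ry":0,"rz":0}]' | grep -E "tcp|contact"
python3 -m jog '[{"fingers":0.085,"x":0,"y":0,"z":0.005,"rx":0,"ry":0,"rz":0},{"fingers":0.085,"x":0,"y":0,"z":0.005,"rx":0,"ry":0,"rz":0},{"fingers":0.085,"x":0,"y":0,"z":0.005,"rx":0,"ry":0,"rz":0},{"fingers":0.085,"x":0,"y":0,"z":0,"rx":0,"ry":0,"rz":0}]'| grep -E "tcp|contact"
cat > tips.py <<'E'
from h import *
o=r.get_obs(); print(o['clock'],o['tcp_pos'].round(4),np.round(o['contact_force'],1))
for c in('scene','top'):
    p,P=cloud(c)
    x,y,z=P[...,0],P[...,1],P[...,2]
    s=-.342*(x-.602)+.94*(y-.209); f=.94*(x-.602)+.342*(y-.209)
    for sg in(1,-1):
        m=(sg*s>.02)&(sg*s<.075)&(abs(f)<.03)&(z>.126)&(z<.3)&(p.max(-1)<100); q=P[m]
        if len(q): print(c,sg,len(q),'lowest',np.sort(z[m])[:4].round(3),'s',s[m].min().round(3),s[m].max().round(3),'f',f[m].min().round(3),f[m].max().round(3))
E
python3 tips.py
```

```text
tcp_pos: [0.6007, 0.2084, 0.1306]
contact_force: [-1.3, 0.4, -0.9]
tcp_pos: [0.6011, 0.2085, 0.1165]
contact_force: [-0.6, 0.3, 0.2]
5.675 [0.6011 0.2085 0.1165] [-0.6  0.3  0.2]
scene 1 968 lowest [0.166 0.167 0.167 0.167] s 0.02 0.072 f -0.03 0.013
scene -1 1606 lowest [0.17 0.17 0.17 0.17] s -0.074 -0.02 f -0.03 0.018
top 1 635 lowest [0.173 0.175 0.176 0.177] s 0.02 0.074 f -0.03 0.015
top -1 4 lowest [0.17  0.172 0.176 0.176] s -0.044 -0.042 f -0.012 -0.009
```

```bash
python3 -m jog '[{"fingers":0.085,"x":0,"y":0,"z":0.005,"rx":0,"ry":0,"rz":0},{"fingers":0.085,"x":0,"y":0,"z":0.005,"rx":0,"ry":0,"rz":0},{"fingers":0.085,"x":0,"y":0,"z":0.005,"rx":0,"ry":0,"rz":0},{"fingers":0.085,"x":0,"y":0,"z":0.005,"rx":0,"ry":0,"rz":0},{"fingers":0.085,"x":0,"y":0,"z":0.0,"rx":0,"ry":0,"rz":0}]'| grep -E "tcp|contact"
python3 tips.py; python3 - <<'E'
from h import *
p,P=cloud('scene'); cv2.imwrite('pics/s5.png',cv2.resize(p[140:300,310:470,::-1],(560,560)))
E
```

```text
tcp_pos: [0.601, 0.2085, 0.0963]
contact_force: [0.7, 0.4, -0.7]
6.4 [0.601  0.2085 0.0963] [ 0.7  0.4 -0.7]
scene 1 929 lowest [0.145 0.146 0.146 0.146] s 0.02 0.071 f -0.03 0.012
scene -1 1749 lowest [0.152 0.152 0.152 0.153] s -0.074 -0.02 f -0.03 0.014
top 1 693 lowest [0.154 0.155 0.155 0.156] s 0.02 0.073 f -0.03 0.015
top -1 1 lowest [0.155] s -0.042 -0.042 f -0.011 -0.011
```

View pics/s5.png

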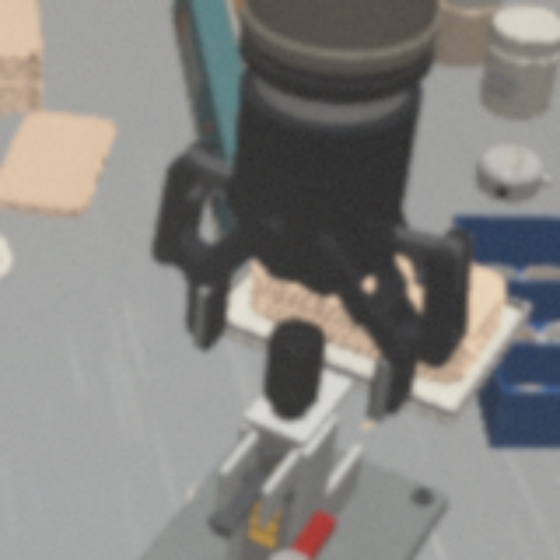

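The fingers now straddle the knob: tips at crop (205,345) and (382,415), knob body at (293,330–415), at mid-knob height. Closing.

```bash
python3 -m jog '[{"fingers":0.045,"x":0,"y":0,"z":0,"rx":0,"ry":0,"rz":0},{"fingers":0.04,"x":0,"y":0,"z":0,"rx":0,"ry":0,"rz":0},{"fingers":0.03,"x":0,"y":0,"z":0,"rx":0,"ry":0,"rz":0},{"fingers":0.015,"x":0,"y":0,"z":0,"rx":0,"ry":0,"rz":0},{"fingers":0.015,"x":0,"y":0,"z":0,"rx":0,"ry":0,"rz":0},{"fingers":0.015,"x":0,"y":0,"z":0,"rx":0,"ry":0,"rz":0}]' 60
python3 -m jog '[{"fingers":0.015,"x":0,"y":0,"z":0,"rx":0,"ry":0,"rz":0},{"fingers":0.015,"x":0,"y":0,"z":0,"rx":0,"ry":0,"rz":0}]'; python3 tips.py
```

```text
clock: 7.3
tcp_pos: [0.6012, 0.2093, 0.0972]
orientation: [0.547, -3.094, -0.001]
contact_force: [-3.8, 1.8, 5.3]
grip_width: 0.0256
gripper_force: 59.2
clock: 7.55
tcp_pos: [0.6012, 0.2093, 0.0972]
orientation: [0.547, -3.094, -0.001]
contact_force: [-3.6, 2.0, 5.3]
grip_width: 0.0254
gripper_force: 59.2
7.55 [0.6012 0.2093 0.0972] [-3.6  2.   5.3]
scene 1 739 lowest [0.143 0.143 0.144 0.146] s 0.02 0.064 f -0.03 0.012
scene -1 1336 lowest [0.14  0.141 0.142 0.142] s -0.065 -0.02 f -0.03 0.014
top 1 551 lowest [0.144 0.144 0.146 0.147] s 0.02 0.065 f -0.03 0.011
```

Gripped. Now raising in 2 mm rows (16 mm/s), reading force after every row.

```bash
f(){ grep -E "tcp|contact" | tr '\n' ' '; echo; }
python3 -m jog '[{"fingers":0.015,"x":0,"y":0,"z":-0.002,"rx":0,"ry":0,"rz":0}]'|f
python3 -m jog '[{"fingers":0.015,"x":0,"y":0,"z":-0.002,"rx":0,"ry":0,"rz":0}]'|f
python3 -m jog '[{"fingers":0.015,"x":0,"y":0,"z":-0.002,"rx":0,"ry":0,"rz":0}]'|f
python3 -m jog '[{"fingers":0.015,"x":0,"y":0,"z":-0.002,"rx":0,"ry":0,"rz":0}]'|f
python3 -m jog '[{"fingers":0.015,"x":0,"y":0,"z":-0.002,"rx":0,"ry":0,"rz":0}]'|f
python3 -m jog '[{"fingers":0.015,"x":0,"y":0,"z":-0.002,"rx":0,"ry":0,"rz":0}]'|f
python3 tips.py
```

```text
tcp_pos: [0.6012, 0.2092, 0.098] contact_force: [1.6, 3.5, -7.9] 
tcp_pos: [0.6012, 0.2092, 0.1] contact_force: [2.1, 4.9, -7.3] 
tcp_pos: [0.6011, 0.2092, 0.1023] contact_force: [1.8, 5.4, -6.9] 
tcp_pos: [0.6011, 0.2093, 0.1043] contact_force: [2.7, 5.0, -7.4] 
tcp_pos: [0.6011, 0.2092, 0.1063] contact_force: [1.6, 4.1, -6.7] 
tcp_pos: [0.6011, 0.2093, 0.1084] contact_force: [1.9, 4.3, -7.1] 
8.4 [0.6011 0.2093 0.1084] [ 1.9  4.3 -7.1]
scene 1 741 lowest [0.153 0.153 0.155 0.157] s 0.02 0.064 f -0.03 0.012
scene -1 1260 lowest [0.151 0.152 0.152 0.153] s -0.065 -0.02 f -0.03 0.014
top 1 506 lowest [0.155 0.156 0.156 0.158] s 0.02 0.065 f -0.03 0.01
```

```bash
f(){ grep -E "tcp|contact" | tr '\n' ' '; echo; }
python3 -m jog '[{"fingers":0.015,"x":0,"y":0,"z":-0.002,"rx":0,"ry":0,"rz":0}]'|f
python3 -m jog '[{"fingers":0.015,"x":0,"y":0,"z":-0.002,"rx":0,"ry":0,"rz":0}]'|f
python3 -m jog '[{"fingers":0.015,"x":0,"y":0,"z":-0.002,"rx":0,"ry":0,"rz":0}]'|f
python3 -m jog '[{"fingers":0.015,"x":0,"y":0,"z":-0.002,"rx":0,"ry":0,"rz":0}]'|f
python3 -m jog '[{"fingers":0.015,"x":0,"y":0,"z":-0.002,"rx":0,"ry":0,"rz":0}]'|f
python3 -m jog '[{"fingers":0.015,"x":0,"y":0,"z":-0.002,"rx":0,"ry":0,"rz":0}]'|f
python3 -m jog '[{"fingers":0.015,"x":0,"y":0,"z":-0.002,"rx":0,"ry":0,"rz":0}]'|f
python3 -m jog '[{"fingers":0.015,"x":0,"y":0,"z":-0.002,"rx":0,"ry":0,"rz":0}]'|f
python3 -m jog '[{"fingers":0.015,"x":0,"y":0,"z":-0.002,"rx":0,"ry":0,"rz":0}]'|f
python3 -m jog '[{"fingers":0.015,"x":0,"y":0,"z":-0.002,"rx":0,"ry":0,"rz":0}]'|f
```

```text
tcp_pos: [0.6011, 0.2093, 0.1104] contact_force: [2.0, 5.0, -7.4] 
tcp_pos: [0.6012, 0.2092, 0.1124] contact_force: [1.6, 4.9, -7.1] 
tcp_pos: [0.6012, 0.2093, 0.1145] contact_force: [2.1, 5.3, -6.7] 
tcp_pos: [0.6011, 0.2093, 0.1158] contact_force: [6.4, 6.3, -17.1] 
tcp_pos: [0.6011, 0.2092, 0.1171] contact_force: [7.4, 6.3, -21.2] 
tcp_pos: [0.6011, 0.2092, 0.1186] contact_force: [6.2, 6.5, -17.2] 
tcp_pos: [0.6011, 0.2092, 0.1217] contact_force: [1.5, 5.0, -5.8] 
tcp_pos: [0.6011, 0.2093, 0.1243] contact_force: [1.3, 5.4, -8.1] 
tcp_pos: [0.6011, 0.2092, 0.1258] contact_force: [5.5, 5.5, -17.4] 
tcp_pos: [0.6011, 0.2092, 0.127] contact_force: [6.9, 6.7, -20.5]
```

First click at TCP z≈0.120. The second ramp is building.

```bash
f(){ grep -E "tcp|contact" | tr '\n' ' '; echo; }
python3 -m jog '[{"fingers":0.015,"x":0,"y":0,"z":-0.002,"rx":0,"ry":0,"rz":0}]'|f
python3 -m jog '[{"fingers":0.015,"x":0,"y":0,"z":-0.002,"rx":0,"ry":0,"rz":0}]'|f
python3 -m jog '[{"fingers":0.015,"x":0,"y":0,"z":-0.002,"rx":0,"ry":0,"rz":0}]'|f
python3 -m jog '[{"fingers":0.015,"x":0,"y":0,"z":-0.002,"rx":0,"ry":0,"rz":0}]'|f
python3 -m jog '[{"fingers":0.015,"x":0,"y":0,"z":-0.002,"rx":0,"ry":0,"rz":0}]'|f
python3 -m jog '[{"fingers":0.015,"x":0,"y":0,"z":-0.002,"rx":0,"ry":0,"rz":0}]'|f
python3 -m jog '[{"fingers":0.015,"x":0,"y":0,"z":-0.002,"rx":0,"ry":0,"rz":0}]'|f
```

```text
tcp_pos: [0.6011, 0.2092, 0.1286] contact_force: [6.5, 6.6, -17.6] 
tcp_pos: [0.6011, 0.2092, 0.1316] contact_force: [2.1, 4.7, -7.1] 
tcp_pos: [0.6011, 0.2092, 0.1342] contact_force: [2.6, 5.0, -7.5] 
tcp_pos: [0.6011, 0.2092, 0.1358] contact_force: [5.9, 6.2, -16.9] 
tcp_pos: [0.6011, 0.2092, 0.137] contact_force: [7.7, 6.6, -20.0] 
tcp_pos: [0.6011, 0.2092, 0.1386] contact_force: [6.1, 6.5, -15.9] 
tcp_pos: [0.6011, 0.2092, 0.1418] contact_force: [-0.5, 3.9, -3.3]
```

Clicks 2 (≈0.130) and 3 (≈0.140) felt. The fourth should come at about 0.150, so smaller rows as it gets close.

```bash
f(){ grep -E "tcp|contact" | tr '\n' ' '; echo; }
python3 -m jog '[{"fingers":0.015,"x":0,"y":0,"z":-0.002,"rx":0,"ry":0,"rz":0}]'|f
python3 -m jog '[{"fingers":0.015,"x":0,"y":0,"z":-0.002,"rx":0,"ry":0,"rz":0}]'|f
python3 -m jog '[{"fingers":0.015,"x":0,"y":0,"z":-0.002,"rx":0,"ry":0,"rz":0}]'|f
python3 -m jog '[{"fingers":0.015,"x":0,"y":0,"z":-0.0015,"rx":0,"ry":0,"rz":0}]'|f
python3 -m jog '[{"fingers":0.015,"x":0,"y":0,"z":-0.001,"rx":0,"ry":0,"rz":0}]'|f
```

```text
tcp_pos: [0.6011, 0.2092, 0.1443] contact_force: [2.0, 5.6, -6.9] 
tcp_pos: [0.6011, 0.2092, 0.1458] contact_force: [6.0, 7.4, -16.5] 
tcp_pos: [0.6011, 0.2092, 0.1469] contact_force: [6.9, 6.3, -19.4] 
tcp_pos: [0.6011, 0.2092, 0.1481] contact_force: [8.2, 7.5, -17.3] 
tcp_pos: [0.6011, 0.2092, 0.1497] contact_force: [3.5, 5.4, -12.1]
```

```bash
f(){ grep -E "tcp|contact" | tr '\n' ' '; echo; }
python3 -m jog '[{"fingers":0.015,"x":0,"y":0,"z":-0.001,"rx":0,"ry":0,"rz":0}]'|f
python3 -m jog '[{"fingers":0.015,"x":0,"y":0,"z":-0.0005,"rx":0,"ry":0,"rz":0}]'|f
python3 -m jog '[{"fingers":0.015,"x":0,"y":0,"z":0,"rx":0,"ry":0,"rz":0}]'|f
```

```text
tcp_pos: [0.6011, 0.2092, 0.1513] contact_force: [1.8, 5.1, -4.9] 
tcp_pos: [0.6011, 0.2092, 0.1524] contact_force: [1.5, 5.3, -6.8] 
tcp_pos: [0.6011, 0.2093, 0.1524] contact_force: [2.8, 5.9, -6.8]
```

Fourth click felt (back to bare weight, 0.1524). Lowering gently onto the pawl.

```bash
f(){ grep -E "tcp|contact" | tr '\n' ' '; echo; }
python3 -m jog '[{"fingers":0.015,"x":0,"y":0,"z":0.001,"rx":0,"ry":0,"rz":0}]'|f
python3 -m jog '[{"fingers":0.015,"x":0,"y":0,"z":0.001,"rx":0,"ry":0,"rz":0}]'|f
python3 -m jog '[{"fingers":0.015,"x":0,"y":0,"z":0.0005,"rx":0,"ry":0,"rz":0}]'|f
python3 -m jog '[{"fingers":0.015,"x":0,"y":0,"z":0.0005,"rx":0,"ry":0,"rz":0}]'|f
python3 -m jog '[{"fingers":0.015,"x":0,"y":0,"z":0.0005,"rx":0,"ry":0,"rz":0}]'|f
```

```text
tcp_pos: [0.6011, 0.2093, 0.1516] contact_force: [0.5, 5.8, -3.5] 
tcp_pos: [0.6012, 0.2092, 0.1513] contact_force: [-3.1, 4.3, 3.7] 
tcp_pos: [0.6012, 0.2093, 0.1513] contact_force: [-3.3, 4.1, 4.6] 
tcp_pos: [0.6012, 0.2093, 0.1512] contact_force: [-4.6, 3.5, 7.1] 
tcp_pos: [0.6012, 0.2093, 0.1511] contact_force: [-5.2, 3.0, 9.4]
```

Seated at 0.1512, where the pawl now carries the weight. Relax the push to near zero, then open and rise.

```bash
f(){ grep -E "tcp|contact|grip" | tr '\n' ' '; echo; }
python3 -m jog '[{"fingers":0.015,"x":0,"y":0,"z":-0.0012,"rx":0,"ry":0,"rz":0},{"fingers":0.015,"x":0,"y":0,"z":0,"rx":0,"ry":0,"rz":0}]'|f
python3 -m jog '[{"fingers":0.03,"x":0,"y":0,"z":0,"rx":0,"ry":0,"rz":0},{"fingers":0.045,"x":0,"y":0,"z":0,"rx":0,"ry":0,"rz":0},{"fingers":0.085,"x":0,"y":0,"z":0,"rx":0,"ry":0,"rz":0},{"fingers":0.085,"x":0,"y":0,"z":0,"rx":0,"ry":0,"rz":0},{"fingers":0.085,"x":0,"y":0,"z":0,"rx":0,"ry":0,"rz":0}]'|f
python3 -m jog '[{"fingers":0.085,"x":0,"y":0,"z":-0.01,"rx":0,"ry":0,"rz":0},{"fingers":0.085,"x":0,"y":0,"z":-0.02,"rx":0,"ry":0,"rz":0},{"fingers":0.085,"x":0,"y":0,"z":-0.03,"rx":0,"ry":0,"rz":0},{"fingers":0.085,"x":0,"y":0,"z":-0.02,"rx":0,"ry":0,"rz":0},{"fingers":0.085,"x":0,"y":0,"z":0,"rx":0,"ry":0,"rz":0}]'|f
python3 - <<'E'
from h import *
print(r.get_obs()['clock'])
for c in ('scene','top'):
    p,P=cloud(c); x,y,z=P[...,0],P[...,1],P[...,2]
    m=(np.hypot(x-.602,y-.209)<.02)&(z>.2)&(z<.235); q=P[m]
    if len(q): print(c,'knob top z',np.percentile(z[m],[50,95]).round(4),len(q))
    m=(np.hypot(x-.503,y-.134)<.02)&(z>.116)&(z<.128);q=P[m]
    if len(q): print(c,'pegtop',((q.min(0)+q.max(0))/2).round(4),len(q))
    for n in ('lift_column','lock_peg','tray_load'):
        print(n,[(q['xyz'],round(q['score'],2)) for q in r.landmark_of(n,c)[:2]])
    if c=='scene': cv2.imwrite('pics/s6.png',p[:,:,::-1])
E
```

```text
tcp_pos: [0.6012, 0.2093, 0.1513] contact_force: [-2.2, 4.3, 2.2] grip_width: 0.025 gripper_force: 62.4 
tcp_pos: [0.6014, 0.2084, 0.1506] contact_force: [0.1, 0.1, 0.1] grip_width: 0.0849 gripper_force: 0.0 
tcp_pos: [0.6027, 0.209, 0.233] contact_force: [0.5, -0.4, 0.2] grip_width: 0.085 gripper_force: 0.0 
13.75
scene knob top z [0.2191 0.2242] 335
scene pegtop [0.5037 0.1337 0.1215] 76
lift_column [([0.604, 0.2092, 0.1716], 0.87)]
lock_peg [([0.5023, 0.1406, 0.1103], 0.57)]
tray_load [([0.688, 0.2304, 0.1769], 0.86)]
top knob top z [0.2222 0.2246] 262
top pegtop [0.5038 0.1343 0.1218] 50
lift_column [([0.602, 0.2084, 0.1745], 0.73), ([0.6077, 0.5088, 0.0026], 0.38)]
lock_peg [([0.5039, 0.1381, 0.1066], 0.58)]
tray_load []
```

View pics/s6.png

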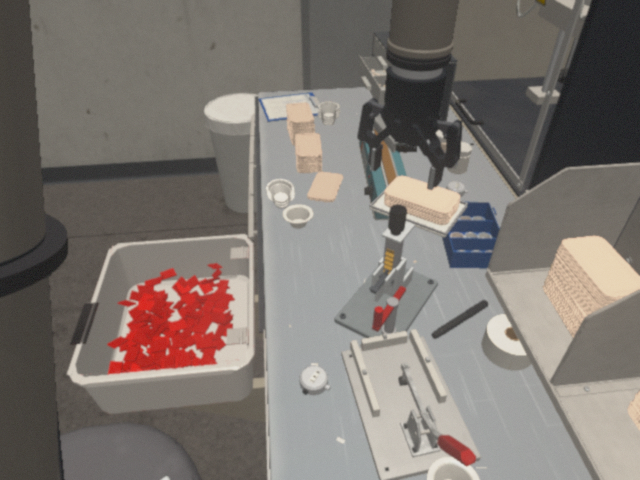

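The column holds at about 54 mm of rise. The knob is at (398,215), the trays are still on the table at (422,200), and the peg at (380,315) hasn't moved. Next I'll check clearances around the lever and move over the peg.

```bash
python3 rem.py 0.5037 0.134 0.233; python3 - <<'E'
from h import *
for c in('top','scene'):
    p,P=cloud(c); x,y,z=P[...,0],P[...,1],P[...,2]
    for nm,cx,cy,rad in (('pivot',.556,.154,.012),('end',.575,.101,.04),('right',.60,.02,.04),('behind end',.65,.04,.04),('front',.47,.10,.035)):
        m=(np.hypot(x-cx,y-cy)<rad)&np.isfinite(z); print(c,nm,m.sum(),np.percentile(z[m],[50,98]).round(3) if m.sum() else '')
E
```

```text
tcp [0.601  0.2085 0.2299] tool move mm [117.  -36.6  -3. ] y heading 110.0 tilt [-0.001 -0.001 -1.   ] F [ 0.1 -0.5 -0.1] t 14.15 0.0850987520801337
top pivot 482 [0.645 0.66 ]
top end 1091 [0.011 0.036]
top right 446 [-0.     0.004]
top behind end 313 [-0.     0.004]
top front 1481 [0.015 0.713]
scene pivot 354 [0.055 0.091]
scene end 1242 [0.013 0.036]
scene right 1610 [0.    0.003]
scene behind end 2269 [0.003 0.133]
scene front 1322 [0.013 0.036]
```

```bash
f(){ grep -E "tcp|contact|grip" | tr '\n' ' '; echo; }
python3 -m jog '[{"fingers":0.05,"x":0.03,"y":-0.009,"z":0,"rx":0,"ry":0,"rz":0},{"fingers":0.05,"x":0.03,"y":-0.009,"z":0,"rx":0,"ry":0,"rz":0},{"fingers":0.05,"x":0.03,"y":-0.009,"z":0,"rx":0,"ry":0,"rz":0},{"fingers":0.05,"x":0.027,"y":-0.0096,"z":0.02,"rx":0,"ry":0,"rz":0},{"fingers":0.05,"x":0,"y":0,"z":0.04,"rx":0,"ry":0,"rz":0},{"fingers":0.05,"x":0,"y":0,"z":0.04,"rx":0,"ry":0,"rz":0},{"fingers":0.05,"x":0,"y":0,"z":0.02,"rx":0,"ry":0,"rz":0},{"fingers":0.05,"x":0,"y":0,"z":0,"rx":0,"ry":0,"rz":0}]' | f
python3 rem.py 0.5037 0.134 0.06
python3 - <<'E'
from h import *
for c in ('scene','top'):
    p,P=cloud(c); x,y,z=P[...,0],P[...,1],P[...,2]
    s=-.342*(x-.5037)+.94*(y-.134); f=.94*(x-.5037)+.342*(y-.134)
    for sg in(1,-1):
        m=(sg*s>.012)&(sg*s<.06)&(abs(f)<.03)&(z>.095)&(z<.2)&(p.max(-1)<90)
        if m.sum(): 
            l=m&(z<np.sort(z[m])[:3].mean()+.02)
            print(c,sg,m.sum(),'lowest',np.sort(z[m])[:4].round(3),'s',s[l].min().round(3),s[l].max().round(3),'f',f[l].min().round(3),f[l].max().round(3))
    if c=='scene': cv2.imwrite('pics/s7.png',cv2.resize(p[200:360,310:470,::-1],(560,560)))
E
```

```text
tcp_pos: [0.5028, 0.1337, 0.1093] contact_force: [0.0, -1.0, -0.2] grip_width: 0.0497 gripper_force: 0.0 
tcp [0.5028 0.1337 0.1093] tool move mm [-1.1 -0.  49.3] y heading 110.0 tilt [-0.003 -0.001 -1.   ] F [ 0.  -1.  -0.2] t 15.25 0.049742222155859196
scene 1 278 lowest [0.149 0.15  0.15  0.15 ] s 0.024 0.037 f -0.012 0.011
scene -1 247 lowest [0.155 0.155 0.158 0.158] s -0.04 -0.032 f -0.01 0.006
top 1 24 lowest [0.163 0.174 0.186 0.19 ] s 0.033 0.038 f -0.013 -0.007
```

View pics/s7.png

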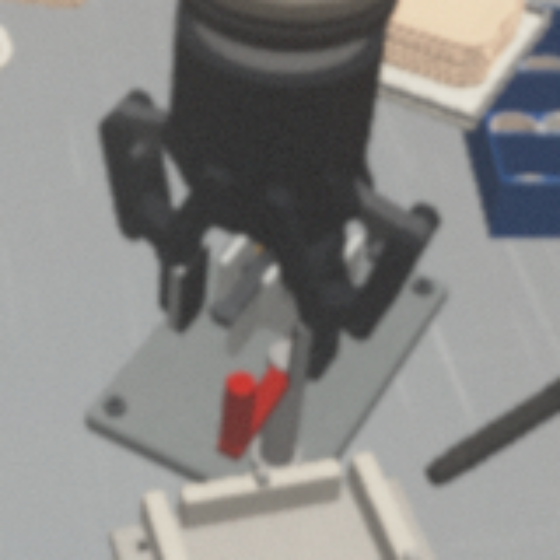

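The fingers straddle the peg from above, with tips at crop (180,325) and (320,375) and the peg top at (240,380). Offset is the same as before, centred to 1 mm. Descend and grip lightly.

```bash
f(){ grep -E "tcp|contact|grip" | tr '\n' ' '; echo; }
python3 -m jog '[{"fingers":0.05,"x":-0.001,"y":0,"z":0.015,"rx":0,"ry":0,"rz":0},{"fingers":0.05,"x":0,"y":0,"z":0.015,"rx":0,"ry":0,"rz":0},{"fingers":0.05,"x":0,"y":0,"z":0.01,"rx":0,"ry":0,"rz":0},{"fingers":0.05,"x":0,"y":0,"z":0.007,"rx":0,"ry":0,"rz":0},{"fingers":0.05,"x":0,"y":0,"z":0,"rx":0,"ry":0,"rz":0}]' | f
python3 -m jog '[{"fingers":0.03,"x":0,"y":0,"z":0,"rx":0,"ry":0,"rz":0},{"fingers":0.02,"x":0,"y":0,"z":0,"rx":0,"ry":0,"rz":0},{"fingers":0.005,"x":0,"y":0,"z":0,"rx":0,"ry":0,"rz":0},{"fingers":0.005,"x":0,"y":0,"z":0,"rx":0,"ry":0,"rz":0},{"fingers":0.005,"x":0,"y":0,"z":0,"rx":0,"ry":0,"rz":0}]' 25 | f
```

```text
tcp_pos: [0.5045, 0.1344, 0.063] contact_force: [0.5, -0.2, 0.7] grip_width: 0.0501 gripper_force: 0.0 
tcp_pos: [0.5052, 0.1346, 0.0639] contact_force: [-0.2, 0.2, 4.4] grip_width: 0.0132 gripper_force: 24.8
```

```bash
f(){ grep -E "tcp|contact|grip" | tr '\n' ' '; echo; }
python3 -m jog '[{"fingers":0.005,"x":-0.0002,"y":-0.0049,"z":-0.001,"rx":0,"ry":0,"rz":0},{"fingers":0.005,"x":-0.0006,"y":-0.0048,"z":0,"rx":0,"ry":0,"rz":0},{"fingers":0.005,"x":-0.0011,"y":-0.0048,"z":0,"rx":0,"ry":0,"rz":0},{"fingers":0.005,"x":-0.0015,"y":-0.0046,"z":0,"rx":0,"ry":0,"rz":0}]' | f
python3 -m jog '[{"fingers":0.005,"x":-0.0041,"y":-0.0089,"z":0,"rx":0,"ry":0,"rz":0},{"fingers":0.005,"x":-0.0056,"y":-0.008,"z":0,"rx":0,"ry":0,"rz":0}]' | f
python3 -m jog '[{"fingers":0.005,"x":-0.0069,"y":-0.0069,"z":0,"rx":0,"ry":0,"rz":0},{"fingers":0.005,"x":-0.008,"y":-0.0056,"z":0,"rx":0,"ry":0,"rz":0}]' | f
```

```text
tcp_pos: [0.5134, 0.1169, 0.0641] contact_force: [-3.4, 2.9, -0.3] grip_width: 0.0129 gripper_force: 25.0 
tcp_pos: [0.5292, 0.1041, 0.0643] contact_force: [-4.5, 2.5, -1.6] grip_width: 0.0128 gripper_force: 24.8 
tcp_pos: [0.5485, 0.0986, 0.0645] contact_force: [-3.4, 1.5, -1.9] grip_width: 0.0131 gripper_force: 24.8
```

```bash
f(){ grep -E "tcp|contact|grip" | tr '\n' ' '; echo; }
python3 -m jog '[{"fingers":0.005,"x":-0.0089,"y":-0.0041,"z":0,"rx":0,"ry":0,"rz":0},{"fingers":0.005,"x":-0.0094,"y":-0.0025,"z":0,"rx":0,"ry":0,"rz":0}]' | f
python3 -m jog '[{"fingers":0.005,"x":-0.005,"y":-0.0005,"z":0,"rx":0,"ry":0,"rz":0}]' | f
python3 -m jog '[{"fingers":0.005,"x":-0.004,"y":-0.0001,"z":0,"rx":0,"ry":0,"rz":0},{"fingers":0.005,"x":0,"y":0,"z":0,"rx":0,"ry":0,"rz":0}]' | f
python3 -m jog '[{"fingers":0.005,"x":-0.002,"y":0,"z":0,"rx":0,"ry":0,"rz":0},{"fingers":0.005,"x":0,"y":0,"z":0,"rx":0,"ry":0,"rz":0}]' | f
```

```text
tcp_pos: [0.5678, 0.0998, 0.0646] contact_force: [-5.0, 4.5, -1.5] grip_width: 0.013 gripper_force: 24.8 
tcp_pos: [0.5727, 0.1011, 0.0645] contact_force: [-6.7, 2.7, 0.9] grip_width: 0.013 gripper_force: 24.9 
tcp_pos: [0.5754, 0.102, 0.0645] contact_force: [-6.9, 3.9, 1.0] grip_width: 0.0127 gripper_force: 25.0 
tcp_pos: [0.5755, 0.102, 0.0643] contact_force: [-10.5, 2.2, 5.7] grip_width: 0.0131 gripper_force: 25.4
```

The lever is at its stop: the force rose with no further motion, at the expected place. Release, rise and inspect.

```bash
f(){ grep -E "clock|tcp|contact|grip" | tr '\n' ' '; echo; }
python3 -m jog '[{"fingers":0.02,"x":0,"y":0,"z":0,"rx":0,"ry":0,"rz":0},{"fingers":0.035,"x":0,"y":0,"z":0,"rx":0,"ry":0,"rz":0},{"fingers":0.045,"x":0,"y":0,"z":0,"rx":0,"ry":0,"rz":0},{"fingers":0.045,"x":0,"y":0,"z":0,"rx":0,"ry":0,"rz":0},{"fingers":0.045,"x":0,"y":0,"z":-0.01,"rx":0,"ry":0,"rz":0},{"fingers":0.045,"x":0,"y":0,"z":-0.03,"rx":0,"ry":0,"rz":0},{"fingers":0.045,"x":0,"y":0,"z":-0.05,"rx":0,"ry":0,"rz":0},{"fingers":0.045,"x":0,"y":0,"z":-0.05,"rx":0,"ry":0,"rz":0}]' | f
python3 -m jog '[{"fingers":0.045,"x":0,"y":0,"z":-0.05,"rx":0,"ry":0,"rz":0},{"fingers":0.045,"x":0.04,"y":0,"z":-0.04,"rx":0,"ry":0,"rz":0},{"fingers":0.045,"x":0,"y":0,"z":0,"rx":0,"ry":0,"rz":0},{"fingers":0.045,"x":0,"y":0,"z":0,"rx":0,"ry":0,"rz":0}]' | f
python3 - <<'E'
from h import *
for c in('scene','top'):
    p,P=cloud(c); x,y,z=P[...,0],P[...,1],P[...,2]; hsv=cv2.cvtColor(p,cv2.COLOR_RGB2HSV)
    m=((hsv[...,0]<8)|(hsv[...,0]>172))&(hsv[...,1]>150)&(z>.06)&(z<.13)&(np.hypot(x-.56,y-.15)<.09); q=P[m]
    if len(q)>10:
        print(c,cv2.minAreaRect(q[:,:2].astype(np.float32)*1000)); t=q[q[:,2]>.116]; print('peg',((t.min(0)+t.max(0))/2).round(4) if len(t) else '')
    m=(np.hypot(x-.602,y-.209)<.02)&(z>.2)&(z<.235)
    if m.sum(): print('knob',np.percentile(z[m],[50,95]).round(4))
    for n in ('tray_load','tally','black_marker','white_bowl'): print(n,[(q['xyz'],round(q['score'],2)) for q in r.landmark_of(n,c)[:1]])
    if c=='scene': cv2.imwrite('pics/s8.png',p[:,:,::-1])
E
```

```text
clock: 19.48 tcp_pos: [0.5777, 0.1016, 0.2067] contact_force: [0.6, 0.5, -0.3] grip_width: 0.0449 gripper_force: 0.0 
clock: 19.98 tcp_pos: [0.5401, 0.0882, 0.2948] contact_force: [0.6, -0.4, -1.1] grip_width: 0.0453 gripper_force: 0.0 
scene ((559.3825073242188, 142.4639892578125), (10.65347957611084, 98.31990051269531), 19.312789916992188)
peg [0.5744 0.1007 0.1239]
knob [0.219  0.2242]
tray_load [([0.6889, 0.2342, 0.1729], 0.64)]
tally [([0.3913, 0.1519, -0.0019], 0.76)]
black_marker [([0.6811, 0.1003, 0.0008], 0.67)]
white_bowl [([0.6072, 0.511, 0.0018], 0.93)]
top ((560.2428588867188, 143.36260986328125), (12.100497245788574, 99.22412872314453), 18.485315322875977)
peg [0.5743 0.1028 0.122 ]
knob [0.2223 0.2252]
tray_load [([0.6856, 0.2389, 0.1779], 0.56)]
tally [([0.3931, 0.1554, 0.0023], 0.82)]
black_marker [([0.6784, 0.1041, 0.0009], 0.79)]
white_bowl [([0.6097, 0.5073, -0.0013], 0.62)]
```

View pics/s8.png

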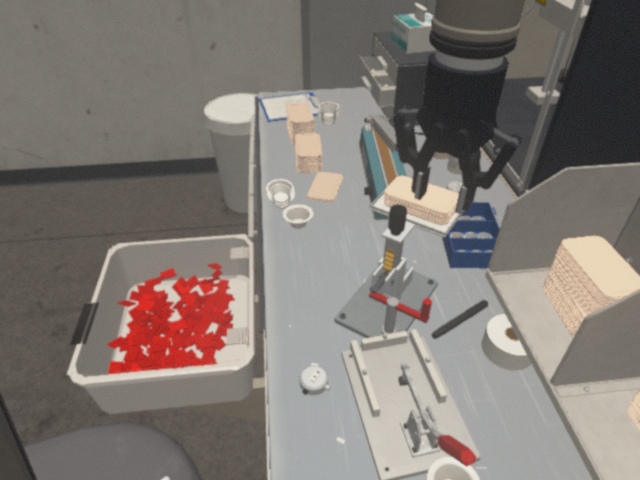

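The lever lies across, with the peg at (427,308) and the finger at the pawl near (375,295). The column is still up, the trays are on the table at (422,200), and the bystanders haven't moved. Handing in.

```bash
python3 -c "
from bench import r
print(r.hand_in())"
```

```text
the job is handed in; nothing more can be done
None
```

I raised the lift four clicks (about 54 mm) and set it down gently with the fourth tooth on the pawl. I then turned the lock lever to its stop, let go of both, and handed in at about 20 s of the 72 s, with the trays still on the table and the tally, marker and bowl not moved.

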